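# Open the child-resistant flux-cleaner bottle at the repair bench

### The job

Open the flux-cleaner bottle that stands in its bench holder: its red cap is child-resistant, so keep it pressed down, firmly but without straining the neck, while you turn it anticlockwise until it comes free. Lift the cap off and set it down, without dropping it, open side down inside the blue dish, and leave it there. Do not disturb the other things on the bench.

Things in the scene. Friction and masses are not known exactly. Their poses are not given: they have to be found in the camera images.
- bottle: white round bottle, 68 mm wide, yellow and red band, fast in a steel holder (cup 78 mm wide, 42 mm high, on a 110 x 110 x 12 mm plate screwed down): cannot move or turn. Origin: centre of the plate's underside, on the bench; z up along the bottle's axis. Its shoulder ends 101 mm up, the 31 mm neck stands above it; capped it is 146 mm high
- cap: red round ribbed push-and-turn cap, diameter 46 mm, height 28 mm, 30 g, open below, white bar on top; starts on the neck, underside 118 mm above the bench. Origin: centre of its open underside, z up to its closed top. Grip it with 40 to 80 N. Turned unpressed or lightly pressed, either way, it only slips or clicks (every 36 degrees) over the neck's teeth and nothing loosens
- cap_top (a point): centre of the cap's closed top, 28 mm above its origin. Pushed down, the cap yields softly (2 to 4 N) until its teeth meet the neck's, 0 to 8 mm down: this depth differs each time and can only be felt. Then it is stiff. Held at 20 to 27 N (22 is right; at 16 it may slip) it carries the toothed ring with it; turning takes 0.25 N m; anticlockwise from above loosens
- neck (a point): point on the bottle's axis, fixed to the bottle, 118 mm above its origin; the cap's origin is here while the cap is on. Until loosened the cap cannot be pulled off (up to 11 mm play upwards); once free it lifts straight up, and 25 mm of rise clears the neck
- neck_press (a joint): how far the neck's stiff spring is pressed in, m: 0 until the teeth meet, then 1 mm per 8 N (22 N in all: 2.3 mm). The neck is strained beyond 3.4 mm (about 30 N)
- neck_ring (a joint): how far the neck's toothed ring is loosened, rad, anticlockwise from above: 0 closed; the cap comes free between 0.75 and 1.05; stop at 1.25. It grows only while the cap is turned under pressure and stays where it is left, so more than one grasp may be used
- dish: shallow square blue dish, 130 x 130 mm outside, 122 x 122 mm inside, walls 4 mm thick and 16 mm high, floor 4 mm thick; fixed. Origin: centre of its underside, on the bench; x and y along its sides
- dish_floor (a point): centre of the dish's inner floor, 4 mm above the bench
- dropper_a: small white dropper bottle with a red nozzle, 36 mm wide, 100 mm high, loose; stands between and beyond the bottle and the dish. Origin: centre of its underside. To be left alone
- dropper_b: a second such dropper bottle, between the robot and the two. Origin: centre of its underside. To be left alone
- screwdriver: screwdriver with an orange handle, lying on the bench to the left. To be left alone
- tape: roll of black tape lying flat, 72 mm across, 25 mm high, on the right. Origin: centre of its underside. To be left alone
Not all that is in view belongs to the job. Of the things like the cap, leave any that is purple or yellow; of the rest the smaller one is meant.

How it is judged:
By the outcome, as a careful person would: the job done as asked, in the order asked, and still so for the second after the job is handed in, with the robot touching nothing.
It also fails if it takes over 59 s, if anything falls off the work surface, if the arm or the gripper's body presses on something with over 40 N, if the wrist force passes 120 N, or if a joint passes its speed limit or range.

### The arm

A 6-joint arm with a two-finger parallel gripper is mounted at the origin on the work surface. World frame = base frame: x ahead of the robot, y to its left, z up, the work surface at z = 0. Lengths are in mm, angles in degrees, forces in N, time in s.
With the tool pointing down it reaches from about 300 to 850 mm from the base axis. Payload 4.2 kg.
Tool frame: the origin (TCP) lies midway between the tips of the shut fingers; the grasp point (between the pads) lies 19 mm behind it; z points along the fingers, y is the line along which they close (so a half turn about z gives the same grasp; the last joint's range is limited). The gripper opens to 91 mm and grips with 3 to 60 N. Pads are 32 mm wide; open, the fingers measure 118 mm over their backs; the gripper's body (76 mm by 178 mm) begins 60 mm behind the grasp point.
Start: joints at [70.015, 18.312, 89.639, -0, 72.044, -1.146], TCP at [185.675, 544.213, 213.976] pointing down, gripper open.
Joint ranges: [-177.97, 177.97], [-48.28, 115.42], [12.27, 149.76], [-77.06, 257.06], [2.81, 150.46], [-146.56, 146.56]. Speed limits (degrees/s): [147.25, 147.25, 180, 180, 180, 180].

### API

Orientations are given as [roll, pitch, yaw] about the fixed x, y, z axes, in that order (R = Rz(yaw) Ry(pitch) Rx(roll)).
In Python, from workcell import env gives the robot as it stands.
- The arm moves only by the shell command python3 -m jog 'ROWS' [FORCE]. ROWS is a JSON object of lists of equal length, an entry for each row: "jaw": the finger opening in mm, from 0 to 91.2; "slide": the shift along the tool's x, y, z in units of 30 mm (1.0 is 30 mm), a list of three; "spin": the turn about the tool's z in units of 8 degrees (1.0 is 8 degrees). In form: {"jaw": [jaw, ...], "slide": [[dx, dy, dz], ...], "spin": [spin, ...]}. A call has 1 to 10 rows; each row shifts and turns the commanded pose from where the row before left it, along the tool's axes as they then stand; what a row does not reach is not made up. A row lasts 1/10 s, in which the tool goes at most 50 mm and 8.59 degrees, less where a joint would pass 70% of its speed; a pose out of reach is approached as far as the arm can. A call is refused whole if a number of a shift passes 1 or a number of a turn 1, either way. A call with a gripper value outside its range is refused whole. The fingers move at their own pace and stop on an object; FORCE is the grip in N (left out, the last holds). Time passes only in rows, so rows that do not move let the fingers close. It gives the time, the measured TCP pose, the force, the opening and the grip force at its end, in the units of the state.
- env.state(): the state, without advancing time (a new reading comes with each control period).
- env.grab_frame(name): name is "scene" or "top" or "wrist"; returns the picture (420x560x3 uint8, red, green, blue); there is no depth.
- env.camera_model(name): a dict with "fx", "fy", "cx", "cy" (pixels), "D" ([k1, k2, p1, p2, k3] as OpenCV has them; the pictures are not rectified), "camera_from_world" (4x4, takes a point from world to camera coordinates). Camera axes: x right, y up, looking along -z (the intrinsics and any distortion apply to the point x, -y, -z); pixel columns grow to the right and rows downward; lengths in mm; the calibration is good to about 2 mm. A picture is of the moment at which its call begins: read the wrist's pose just before it. camera_model takes no time and is no camera call; for the wrist camera it gives the pose at the moment of the call.
- env.job_done(): hands the job in; it is judged then, once.
The state is a dict: "time_s": time; "qpos": joint angles; "qvel": joint speeds; "effort": joint torques, N m; "ee_pos": TCP position; "ee_rot": TCP orientation; "force": force on the tool from outside, world axes, zero at the start; "torque": the same for the moment, N m; "gripper_width": finger opening in mm; "gripper_force": force on a finger pad.
Only numpy, scipy, OpenCV 4.12 (cv2) and the standard library are available. Lean on these libraries where they do the work, as an engineer would, in place of code of your own. Each camera call takes 0.05 s, during which the arm holds its last target. There are 200 camera calls.

## Working session

There is one attempt and no reset: what is moved stays moved. The work goes in short steps, Python scripts to look and compute and a shell command to move; the robot and the scene stay as the last step left them, time stands still between calls to the robot, and variables do not carry over. Pictures are saved under pics/ and viewed, at most 10 in all, crops included, and the job is handed in when it is done.

```bash
ls; mkdir -p pics
cat > h.py <<'E'
import numpy as np,cv2
from workcell import env
def snap(n,f):
    m=env.camera_model(n);im=env.grab_frame(n)
    cv2.imwrite(f'pics/{f}.png',cv2.cvtColor(im,cv2.COLOR_RGB2BGR)); np.save(f'pics/{f}.npy',m,allow_pickle=True)
def load(f): return np.load(f'pics/{f}.npy',allow_pickle=True).item()
def ray(m,uv):
    K=np.array([[m['fx'],0,m['cx']],[0,m['fy'],m['cy']],[0,0,1]])
    p=cv2.undistortPoints(np.array([[uv]],float),K,np.array(m['D'],float))[0,0]
    T=np.array(m['camera_from_world']);R=T[:3,:3]
    d=R.T@np.array([p[0],-p[1],-1]); return -R.T@T[:3,3],d/np.linalg.norm(d)
def atz(m,uv,z):
    o,d=ray(m,uv);return o+d*(z-o[2])/d[2]
def tri(*mu):
    A=0;b=0
    for m,uv in mu:
        o,d=ray(m,uv);P=np.eye(3)-np.outer(d,d);A=A+P;b=b+P@o
    x=np.linalg.solve(A,b);return x,[np.linalg.norm(np.cross(x-ray(m,u)[0],ray(m,u)[1])) for m,u in mu]
def proj(m,X):
    T=np.array(m['camera_from_world']);c=T[:3,:3]@np.array(X,float)+T[:3,3];c=c*[1,-1,-1]
    K=np.array([[m['fx'],0,m['cx']],[0,m['fy'],m['cy']],[0,0,1]])
    return cv2.projectPoints(c.reshape(1,1,3),np.zeros(3),np.zeros(3),K,np.array(m['D'],float))[0].ravel()
E
python3 - <<'E'
from h import *
for n in('scene','top','wrist'):snap(n,n+'0')
a=cv2.imread('pics/scene0.png');b=cv2.imread('pics/top0.png')
s=env.state();print({k:np.round(v,2) for k,v in s.items()})
E
```

```text
pics
{'time_s': np.float64(0.15), 'qpos': array([70.02, 18.34, 89.69, -0.  , 72.04, -1.15]), 'qvel': array([-0.01, -0.11, -0.26, -0.04,  0.04, -0.01]), 'effort': array([ 0.000e+00, -4.128e+01, -2.322e+01,  7.000e-02,  4.000e-02,
       -0.000e+00]), 'ee_pos': array([185.54, 543.87, 213.31]), 'ee_rot': array([-179.93,    0.  ,  161.16]), 'force': array([-0.13,  0.08, -0.03]), 'torque': array([-0.02, -0.04,  0.  ]), 'gripper_force': np.float64(0.0), 'gripper_width': np.float64(91.23)}
```

View pics/scene0.png

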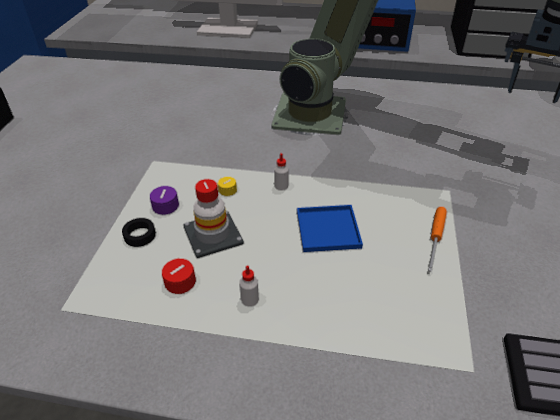

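View pics/top0.png

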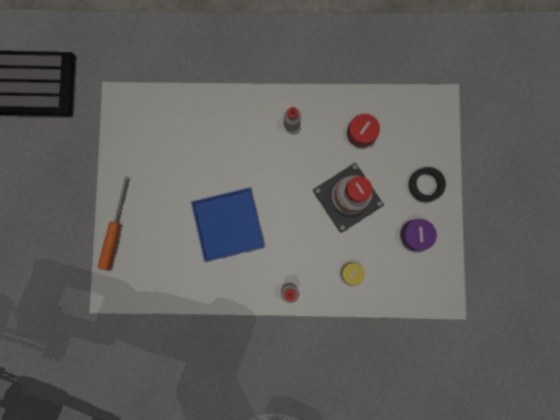

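The scene view shows the bottle's red cap at about (206,187), a larger loose red cap at (179,276), and purple and yellow caps to be left alone. The top view shows the cap at (359,188), the dish centre at (228,224), and droppers at (293,115) and (290,293). Next I'll enlarge crops of both views.

Run:
```python
from h import *
a=cv2.imread('pics/scene0.png')[170:270,160:260];b=cv2.imread('pics/top0.png')[150:250,305:405]
r=lambda x:cv2.resize(x,(400,400),interpolation=cv2.INTER_CUBIC)
cv2.imwrite('pics/c1.png',np.hstack([r(a),r(b)]))
t=cv2.imread('pics/top0.png').astype(int)
# red blob centroid in the top crop, dish blob
red=(t[...,2]>120)&(t[...,1]<60)&(t[...,0]<60)
blue=((t[...,0]>90)&(t[...,2]<60)&(t[...,1]<90))
for nm,mk in(('red',red),('blue',blue)):
    n,l,st,c=cv2.connectedComponentsWithStats(mk.astype(np.uint8))
    for i in range(1,n):
        if st[i,4]>60:print(nm,st[i],c[i].round(1))
    if nm=='blue':
        i=1+np.argmax(st[1:,4]);p=np.argwhere(l==i)[:,::-1].astype(np.float32);print(cv2.minAreaRect(p))
```

```text
red [351 114  28  28 542] [364.4 127.6]
red [348 177  24  23 355] [359.4 188. ]
blue [ 196  188   68   73 3335] [229.  225.2]
((227.20590209960938, 224.3235321044922), (59.90629577636719, 61.361507415771484), 75.96376037597656)
```

View pics/c1.png

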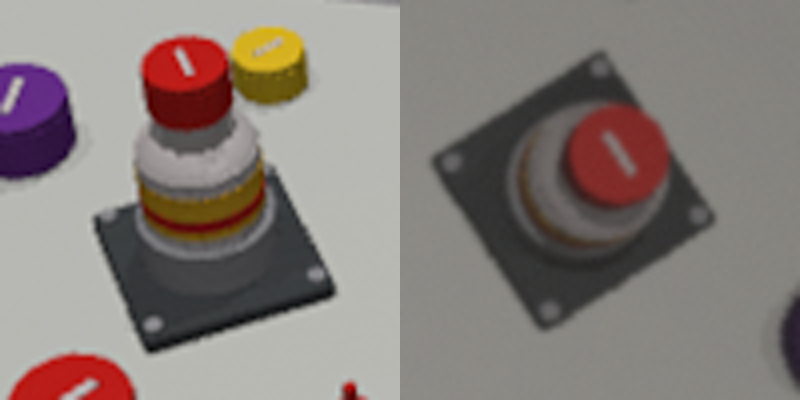

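The crop shows the cap-top centre (the white bar) at scene (205.6,185.1) and top (359.4,188.3). The plate's centre is at top (348.1,196.9).

Run:
```python
from h import *
S,T=load('scene0'),load('top0')
np.set_printoptions(precision=1,suppress=True)
print('cap top',tri((S,(205.6,185.1)),(T,(359.4,188.3))))
print('from plate',atz(T,(348.1,196.9),12))
print('dish c',atz(T,(228,223.6),16), tri((S,(329,227.5)),(T,(228,223.6))))
for c in((192,201),(250,188),(264,245),(206,260)):print('dish corner',atz(T,c,16))
print('drops',atz(T,(290,296),100),atz(T,(293,112),100), tri((S,(281,157)),(T,(290,296))),tri((S,(248,268)),(T,(293,111))))
print('yellow',atz(T,(353,273),20),'bigred',atz(T,(364,129),28),'purple',atz(T,(421,235),28))
print(T['camera_from_world'])
W=load('wrist0');s=env.state();R=np.array(W['camera_from_world']);print('wristcam pos',-R[:3,:3].T@R[:3,3],R[:3,:3],s['ee_pos'],s['ee_rot'])
```

```text
cap top (array([ 557.9, -148.9,  146.9]), [np.float64(0.49251791257911537), np.float64(0.49251791257904326)])
from plate [ 558.6 -150.    12. ]
dish c [498.3 102.4  16. ] (array([498.4, 105.8,   8.6]), [np.float64(2.538027899277386), np.float64(2.5380278992773686)])
dish corner [545.1 179.8  16. ]
dish corner [574.4  57.7  16. ]
dish corner [454.6  26.   16. ]
dish corner [421.8 146.3  16. ]
drops [359.7 -27.4 100. ] [713.5 -29.4 100. ] (array([358.4, -26.5,  89.9]), [np.float64(1.0865982346391494), np.float64(1.0865982346391962)]) (array([717.4, -28. ,  92.8]), [np.float64(1.6339217401486061), np.float64(1.6339217401485824)])
yellow [ 400.2 -158.2   20. ] bigred [ 701. -181.   28.] purple [ 480.  -295.4   28. ]
[[   0.    -1.    -0.     2.3]
 [   1.     0.     0.1 -539.2]
 [  -0.1   -0.     1.  -884.3]
 [   0.     0.     0.     1. ]]
wristcam pos [107.4 571.6 384.7] [[ 0.3  0.9 -0. ]
 [-0.9  0.3 -0.3]
 [-0.3  0.1  1. ]] [185.5 543.9 213.3] [-179.9    0.   161.2]
```

```bash
python3 -m jog '{"jaw":[91,91,91,91,91,91,91,91,91,91],"slide":[[-0.96,-0.89,0],[-0.96,-0.89,0],[-0.96,-0.89,0],[-0.96,-0.89,0],[-0.96,-0.89,0],[-0.96,-0.89,0],[-0.96,-0.89,0],[-0.96,-0.89,0],[-0.96,-0.89,0],[-0.96,-0.89,0]],"spin":[0,0,0,0,0,0,0,0,0,0]}'; python3 -m jog '{"jaw":[91,91,91,91,91,91,91,91,91,91],"slide":[[-0.96,-0.89,0],[-0.96,-0.89,0],[-0.96,-0.89,0],[-0.96,-0.89,0],[-0.96,-0.89,0],[-0.96,-0.89,0],[-0.96,-0.89,0],[-0.96,-0.89,0],[-0.96,-0.89,0],[-0.96,-0.89,0]],"spin":[0,0,0,0,0,0,0,0,0,0]}';python3 -m jog '{"jaw":[91,91,91,91,91,91,91],"slide":[[0,0,0],[0,0,0],[0,0,0],[0,0,0],[0,0,0],[0,0,0],[0,0,0]],"spin":[1,1,1,1,1,0.8,0]}'
cat > w.py <<'E'
import sys
from h import *
snap('wrist',sys.argv[1]);s=env.state();print(s['ee_pos'].round(1),s['ee_rot'].round(2),np.round(s['qpos'],1))
W=load(sys.argv[1]);print('expected cap top px',proj(W,(558,-149.3,146.5)))
E
python3 w.py w1
```

```text
time_s: 1.15
ee_pos: [372.3, 197.0, 213.9]
ee_rot: [180.0, 0.0, 161.2]
force: [0.2, -0.1, -0.3]
gripper_width: 91.0
gripper_force: 0.0
time_s: 2.15
ee_pos: [558.7, -148.7, 213.6]
ee_rot: [180.0, -0.0, 161.1]
force: [0.6, 0.2, -0.1]
gripper_width: 91.2
gripper_force: 0.0
time_s: 2.85
ee_pos: [558.2, -147.1, 213.6]
ee_rot: [-180.0, -0.0, 114.8]
force: [-0.1, 0.2, 0.2]
gripper_width: 91.0
gripper_force: 0.0
[ 558.2 -147.1  213.6] [-1.7998e+02 -3.0000e-02  1.1489e+02] [-15.9  18.5  89.3   0.   72.1 -40.8]
expected cap top px [271.68393615 226.74996051]
```

View pics/w1.png

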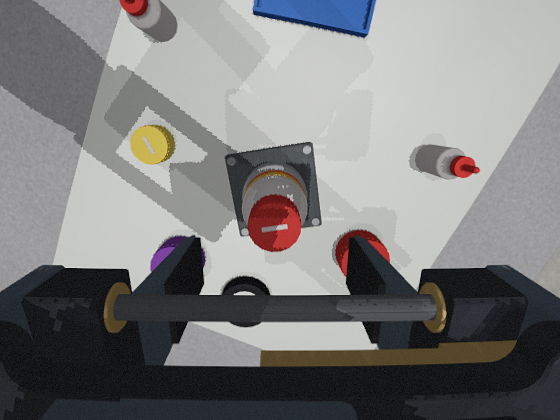

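The wrist view shows the cap-top bar at about (274.5,229), against an expected (271.7,226.7). The droppers and other things are well clear of the fingers.

Run:
```python
from h import *
S,T,W=load('scene0'),load('top0'),load('w1')
print(tri((S,(205.6,185.1)),(T,(359.4,188.3)),(W,(274.5,229))), atz(W,(274.5,229),146))
im=cv2.imread('pics/w1.png').astype(int);m=((im[...,2]>110)&(im[...,1]<70)&(im[...,0]<70)).astype(np.uint8);m[:,330:]=0;m[:150]=0
print(cv2.boundingRect(m))
e,n=env.state()['ee_pos'],env.state()['ee_rot'];print(e,n)
```

```text
(array([ 559.1979538 , -148.87489984,  148.18338418]), [np.float64(0.9605231410876879), np.float64(1.4237623658523695), np.float64(1.6434177412994795)]) [ 561.08436071 -150.30134596  146.        ]
(246, 171, 56, 81)
[ 558.21528912 -147.14358304  213.64599839] [-1.79976907e+02 -2.58275100e-02  1.14890416e+02]
```

```bash
python3 -m jog '{"jaw":[91,91,91,91,91,70,55],"slide":[[-0.08,0,0.6],[0,0,0.8],[0,0,0.8],[0,0,0.7],[0,0,0.29],[0,0,0],[0,0,0]],"spin":[0,0,0,0,0,0,0]}' 55; python3 -m jog '{"jaw":[50,40,40,40,40,40],"slide":[[0,0,0],[0,0,0],[0,0,0],[0,0,0],[0,0,0],[0,0,0]],"spin":[0,0,0,0,0,0]}' 55
```

```text
time_s: 3.6
ee_pos: [560.0, -149.5, 119.0]
ee_rot: [179.9, 0.0, 114.8]
force: [0.6, -0.6, -0.6]
gripper_width: 77.7
gripper_force: 0.0
time_s: 4.2
ee_pos: [559.6, -149.4, 118.5]
ee_rot: [180.0, 0.0, 114.8]
force: [-0.5, 0.4, 0.6]
gripper_width: 45.4
gripper_force: 55.0
```

```bash
for i in 1; do python3 -m jog '{"jaw":[40,40,40],"slide":[[0,0,0.05],[0,0,0.05],[0,0,0]],"spin":[0,0,0]}'; done;  python3 -m jog '{"jaw":[40,40,40],"slide":[[0,0,0.03],[0,0,0.03],[0,0,0]],"spin":[0,0,0]}'
```

```text
time_s: 4.5
ee_pos: [559.5, -149.4, 115.1]
ee_rot: [180.0, 0.0, 114.8]
force: [-0.7, 0.2, 1.5]
gripper_width: 45.4
gripper_force: 55.0
time_s: 4.8
ee_pos: [559.2, -149.6, 113.8]
ee_rot: [-180.0, 0.0, 114.8]
force: [-1.3, -0.8, 5.2]
gripper_width: 45.4
gripper_force: 55.0
```

```bash
python3 -m jog '{"jaw":[40,40,40],"slide":[[0,0,0.03],[0,0,0],[0,0,0]],"spin":[0,0,0]}';  python3 -m jog '{"jaw":[40,40,40],"slide":[[0,0,0.03],[0,0,0],[0,0,0]],"spin":[0,0,0]}'
```

```text
time_s: 5.1
ee_pos: [559.2, -149.6, 113.5]
ee_rot: [-180.0, 0.0, 114.8]
force: [-1.7, 0.2, 6.8]
gripper_width: 45.7
gripper_force: 55.0
time_s: 5.4
ee_pos: [559.2, -149.6, 113.1]
ee_rot: [180.0, 0.0, 114.8]
force: [-2.7, -0.2, 10.3]
gripper_width: 45.8
gripper_force: 55.0
```

```bash
python3 -m jog '{"jaw":[40,40,40],"slide":[[0,0,0.04],[0,0,0.04],[0,0,0]],"spin":[0,0,0]}';  python3 -m jog '{"jaw":[40,40,40],"slide":[[0,0,0.02],[0,0,0],[0,0,0]],"spin":[0,0,0]}'
```

```text
time_s: 5.7
ee_pos: [559.3, -149.7, 111.9]
ee_rot: [180.0, 0.1, 114.8]
force: [-5.2, 0.3, 17.4]
gripper_width: 45.5
gripper_force: 55.0
time_s: 6.0
ee_pos: [559.3, -149.6, 111.7]
ee_rot: [179.9, 0.1, 114.8]
force: [-6.1, 1.0, 18.0]
gripper_width: 45.5
gripper_force: 55.0
```

```bash
python3 -m jog '{"jaw":[40,40,40],"slide":[[0,0,0.04],[0,0,0],[0,0,0]],"spin":[0,0,0]}';  python3 -m jog '{"jaw":[40,40,40],"slide":[[0,0,0],[0,0,0],[0,0,0]],"spin":[-0.5,-0.5,0]}'; python3 -c "
from workcell import env;s=env.state();print(s['torque'],s['force'],s['qpos'])"
```

```text
time_s: 6.3
ee_pos: [559.3, -149.7, 111.2]
ee_rot: [179.9, 0.1, 114.8]
force: [-7.5, 0.8, 22.7]
gripper_width: 45.5
gripper_force: 55.0
time_s: 6.6
ee_pos: [559.4, -149.7, 111.1]
ee_rot: [179.9, 0.1, 122.8]
force: [-6.9, 0.7, 21.7]
gripper_width: 45.5
gripper_force: 55.0
[ 0.06580063  1.17577918 -0.13775427] [-6.86042844  0.71078722 21.67896477] [-1.61075191e+01  2.33126683e+01  9.77932778e+01 -2.42519096e-02
  5.87719341e+01 -4.88899796e+01]
```

Pressed to 22 N and turning. I'll continue anticlockwise while watching the force.

```bash
python3 -m jog '{"jaw":[40,40,40,40],"slide":[[0,0,0.01],[0,0,0],[0,0,0],[0,0,0]],"spin":[-0.5,-0.5,-0.5,-0.5]}'; python3 -c "
from workcell import env;s=env.state();print(s['torque'])"; python3 -m jog '{"jaw":[40,40,40,40],"slide":[[0,0,0],[0,0,0],[0,0,0],[0,0,0]],"spin":[-0.5,-0.5,0,0]}';python3 -c "
from workcell import env;s=env.state();print(s['torque'])"
```

```text
time_s: 7.0
ee_pos: [559.4, -149.6, 111.0]
ee_rot: [180.0, 0.1, 138.9]
force: [-7.4, 1.5, 22.3]
gripper_width: 45.7
gripper_force: 55.0
[ 0.0971715   1.25303698 -0.26390679]
time_s: 7.4
ee_pos: [559.4, -149.6, 111.0]
ee_rot: [180.0, 0.1, 146.7]
force: [-6.9, 0.9, 21.6]
gripper_width: 45.9
gripper_force: 55.0
[ 0.15473906  1.2220969  -0.17930259]
```

```bash
python3 -m jog '{"jaw":[40,40,40,40],"slide":[[0,0,0.005],[0,0,0],[0,0,0],[0,0,0]],"spin":[-0.5,-0.5,-0.5,0]}'; python3 -c "
from workcell import env;s=env.state();print(s['torque'])"; python3 -m jog '{"jaw":[40,40,40,40],"slide":[[0,0,0],[0,0,0],[0,0,0],[0,0,0]],"spin":[-0.5,-0.5,-0.5,0]}';python3 -c "
from workcell import env;s=env.state();print(s['torque'])"; python3 -m jog '{"jaw":[40,40,40,40],"slide":[[0,0,0],[0,0,0],[0,0,0],[0,0,0]],"spin":[-0.5,-0.2,0,0]}';python3 -c "
from workcell import env;s=env.state();print(s['torque'])"
```

```text
time_s: 7.8
ee_pos: [559.4, -149.6, 110.9]
ee_rot: [180.0, 0.1, 158.8]
force: [-7.2, 0.7, 23.1]
gripper_width: 45.7
gripper_force: 55.0
[ 0.24190211  1.28515946 -0.14705629]
time_s: 8.2
ee_pos: [559.4, -149.6, 110.9]
ee_rot: [-180.0, 0.1, 170.8]
force: [-7.2, 0.8, 23.0]
gripper_width: 45.3
gripper_force: 55.0
[ 0.25842958  1.24418843 -0.14742456]
time_s: 8.6
ee_pos: [559.4, -149.6, 110.9]
ee_rot: [-180.0, 0.1, 176.3]
force: [-6.9, 1.2, 22.2]
gripper_width: 45.8
gripper_force: 55.0
[ 0.25969806  1.29658057 -0.20809829]
```

```bash
python3 -m jog '{"jaw":[40,40,40],"slide":[[0,0,0],[0,0,0],[0,0,0]],"spin":[-0.3,0,0]}'; python3 -m jog '{"jaw":[40,40,40,40,40,40],"slide":[[0,0,-0.1],[0,0,-0.1],[0,0,-0.1],[0,0,-0.1],[0,0,-0.1],[0,0,0]],"spin":[0,0,0,0,0,0]}';  python3 -m jog '{"jaw":[40,40,40,40,40,40],"slide":[[0,0,-0.1],[0,0,-0.1],[0,0,-0.1],[0,0,-0.1],[0,0,-0.1],[0,0,0]],"spin":[0,0,0,0,0,0]}'
```

```text
time_s: 8.9
ee_pos: [559.4, -149.5, 110.9]
ee_rot: [-180.0, 0.1, 178.7]
force: [-6.1, 1.3, 23.2]
gripper_width: 45.6
gripper_force: 55.0
time_s: 9.5
ee_pos: [559.4, -149.3, 121.8]
ee_rot: [180.0, -0.0, 178.8]
force: [1.0, -0.5, -0.4]
gripper_width: 45.6
gripper_force: 55.0
time_s: 10.1
ee_pos: [559.2, -149.3, 136.2]
ee_rot: [180.0, -0.1, 178.8]
force: [-0.2, 0.6, -0.7]
gripper_width: 45.7
gripper_force: 55.0
```

```bash
python3 -m jog '{"jaw":[40,40,40,40],"slide":[[0,0,-0.6],[0,0,-0.8],[0,0,-0.7],[0,0,0]],"spin":[0,0,0,0]}'; python3 -m jog '{"jaw":[40,40,40,40,40,40,40,40,40,40],"slide":[[0.1,0.4,0],[0.25,0.9,0],[0.25,1,0],[0.25,1,0],[0.25,1,0],[0.25,1,0],[0.25,1,0],[0.25,1,0],[0.25,0.7,0],[0.1,0.37,0]],"spin":[0,0,0,0,0,0,0,0,0,0]}'; python3 -m jog '{"jaw":[40,40],"slide":[[0,0,0],[0,0,0]],"spin":[0,0]}'; python3 w.py w2; python3 -c "
from h import *
snap('scene','s2');snap('top','t2')
r=lambda f,s:cv2.resize(cv2.imread(f'pics/{f}.png'),s)
cv2.imwrite('pics/v2.png',np.vstack([np.hstack([r('w2',(400,300)),r('t2',(400,300))]),np.hstack([r('s2',(400,300)),cv2.resize(cv2.imread('pics/s2.png')[150:270,150:390],(400,200))[:, :] if 0 else cv2.resize(cv2.imread('pics/s2.png')[120:285,170:390],(400,300))])]))"
```

```text
time_s: 10.5
ee_pos: [561.6, -149.8, 204.6]
ee_rot: [-179.9, 0.5, 178.8]
force: [0.1, 0.2, -0.2]
gripper_width: 45.8
gripper_force: 55.0
time_s: 11.5
ee_pos: [496.8, 105.1, 199.0]
ee_rot: [180.0, -0.2, 178.9]
force: [0.4, -0.7, -0.5]
gripper_width: 45.5
gripper_force: 55.0
time_s: 11.7
ee_pos: [498.7, 102.8, 199.6]
ee_rot: [-180.0, -0.0, 178.8]
force: [0.3, 0.1, 0.2]
gripper_width: 45.6
gripper_force: 55.0
[498.9 102.5 199.7] [-1.7997e+02 -2.0000e-02  1.7874e+02] [ 10.3  13.   99.3  -0.   67.7 -78.4]
expected cap top px [ -2.00791089 294.8980833 ]
```

View pics/v2.png

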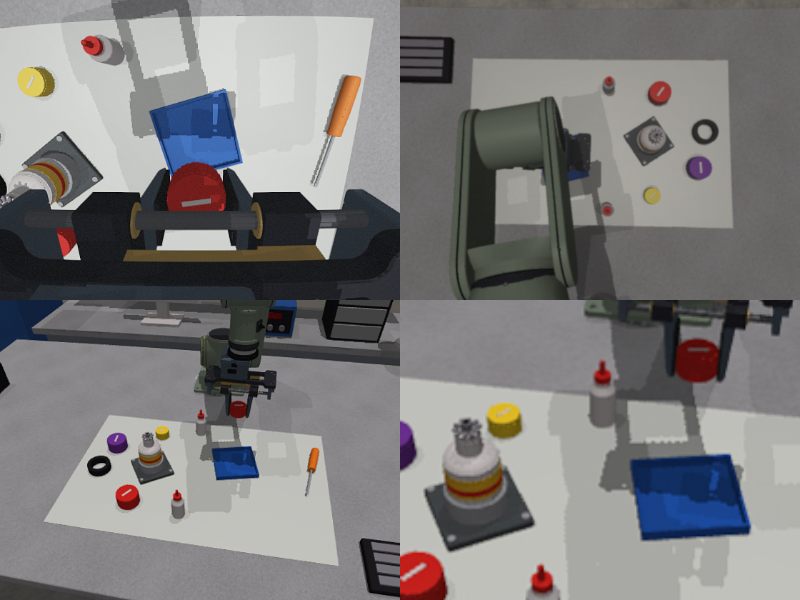

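The pictures show the neck bare, with its toothed ring visible, and the cap held level between the fingers above the dish. The other things are unmoved, so I'm lowering.

```bash
python3 -m jog '{"jaw":[40,40,40,40,40,40,40,40,40,40],"slide":[[0,0,0.5],[0,0,0.9],[0,0,0.9],[0,0,0.9],[0,0,0.9],[0,0,0.9],[0,0,0.6],[0,0,0.4],[0,0,0.2],[0,0,0]],"spin":[0,0,0,0,0,0,0,0,0,0]}'; python3 -m jog '{"jaw":[40,40,40,40],"slide":[[0,0,0],[0,0,0.05],[0,0,0.03],[0,0,0]],"spin":[0,0,0,0]}'
```

```text
time_s: 12.85
ee_pos: [498.9, 102.8, 13.7]
ee_rot: [-180.0, -0.0, 178.7]
force: [-0.5, 0.3, 0.4]
gripper_width: 45.4
gripper_force: 55.0
time_s: 13.25
ee_pos: [499.0, 103.2, 11.9]
ee_rot: [180.0, 0.0, 178.8]
force: [0.3, 0.2, -0.6]
gripper_width: 45.4
gripper_force: 55.0
```

```bash
python3 -m jog '{"jaw":[40,40,40,40,40],"slide":[[0,0,0.05],[0,0,0.05],[0,0,0.05],[0,0,0],[0,0,0]],"spin":[0,0,0,0,0]}'; python3 -m jog '{"jaw":[40,40,40,40],"slide":[[0,0,0.03],[0,0,0.03],[0,0,0],[0,0,0]],"spin":[0,0,0,0]}'
```

```text
time_s: 13.75
ee_pos: [498.8, 103.1, 7.0]
ee_rot: [180.0, -0.0, 178.8]
force: [-0.1, 0.0, 0.2]
gripper_width: 45.2
gripper_force: 55.0
time_s: 14.15
ee_pos: [498.8, 103.1, 5.3]
ee_rot: [180.0, -0.0, 178.8]
force: [1.1, -0.2, -0.2]
gripper_width: 45.5
gripper_force: 55.0
```

```bash
python3 -m jog '{"jaw":[40,40,40],"slide":[[0,0,0.03],[0,0,0],[0,0,0]],"spin":[0,0,0]}'; python3 -m jog '{"jaw":[40,40,40],"slide":[[0,0,0.03],[0,0,0],[0,0,0]],"spin":[0,0,0]}'
```

```text
time_s: 14.45
ee_pos: [499.0, 103.1, 4.6]
ee_rot: [180.0, 0.0, 178.8]
force: [0.4, 0.6, 3.2]
gripper_width: 45.4
gripper_force: 55.0
time_s: 14.75
ee_pos: [499.0, 103.2, 4.6]
ee_rot: [180.0, 0.0, 178.8]
force: [-2.3, -0.1, 9.5]
gripper_width: 45.5
gripper_force: 55.0
```

```bash
python3 -m jog '{"jaw":[40,40,48,52,58,62,62],"slide":[[0,0,-0.03],[0,0,0],[0,0,0],[0,0,0],[0,0,0],[0,0,0],[0,0,0]],"spin":[0,0,0,0,0,0,0]}'; python3 -m jog '{"jaw":[62,62,62,62,62,62,62,62],"slide":[[0,0,-0.1],[0,0,-0.3],[0,0,-0.5],[0,0,-0.8],[0,0,-1],[0,0,-1],[0,0,-1],[0,0,0]],"spin":[0,0,0,0,0,0,0,0]}'; python3 -m jog '{"jaw":[62,62,62,62,62],"slide":[[0.5,0,-0.5],[1,0,0],[1,0,0],[1,0,0],[0,0,0]],"spin":[0,0,0,0,0]}';python3 w.py w3; python3 -c "
from h import *
snap('scene','s3')
r=lambda f:cv2.resize(f,(400,300))
a=cv2.imread('pics/s3.png');cv2.imwrite('pics/v3.png',np.hstack([r(cv2.imread('pics/w3.png')),r(a[120:330,110:390])]))"
```

```text
time_s: 15.45
ee_pos: [498.9, 103.2, 4.3]
ee_rot: [180.0, 0.0, 178.8]
force: [0.1, 0.0, 1.1]
gripper_width: 61.9
gripper_force: 0.5
time_s: 16.25
ee_pos: [501.5, 103.5, 150.1]
ee_rot: [179.9, 0.5, 178.8]
force: [0.9, -0.2, -0.2]
gripper_width: 62.0
gripper_force: 0.0
time_s: 16.75
ee_pos: [389.3, 104.8, 159.6]
ee_rot: [-179.9, -0.3, 178.8]
force: [1.0, -1.4, -0.4]
gripper_width: 61.9
gripper_force: 0.0
[391.9 105.1 160.1] [-1.7998e+02 -6.0000e-02  1.7880e+02] [ 13.4   5.8 114.7  -0.   59.6 -75.4]
expected cap top px [ -0.77804559 422.15186044]
```

View pics/v3.png

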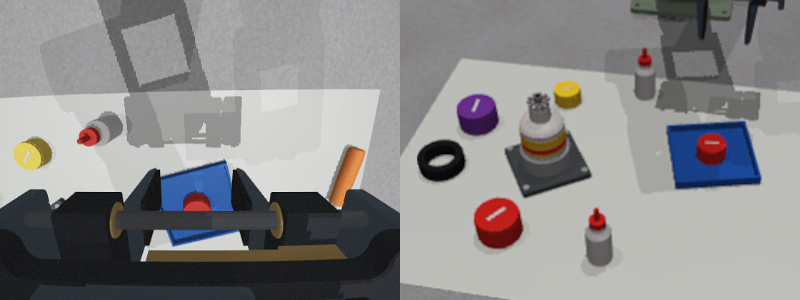

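The cap stands upright in the middle of the dish (crop pixel about (711,149)). The neck is bare, everything else is in place, and the robot is clear.

```bash
python3 -c "
from workcell import env;print(env.job_done())"
```

```text
the job is handed in; nothing more can be done
None
```

The bottle is open, its cap lies open side down in the middle of the blue dish, nothing else was disturbed, and the job was handed in at about 17 s of the 59 s allowed.

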